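Load the angled drilling jig

ROBOT

A 6-joint arm with a two-finger parallel gripper is mounted at the origin on the work surface. World frame = base frame: x ahead of the robot, y to its left, z up, the work surface at z = 0. Lengths are in m, angles in rad, forces in N, time in s.
With the tool pointing down it reaches from about 0.375 to 0.9 m from the base axis. Payload 3.1 kg.
Tool frame: the origin (TCP) lies at the very end of the fingers, on their centre line; the grasp point (between the pads) lies 19 mm behind it; z points along the fingers, y is the line along which they close (so a half turn about z gives the same grasp; the last joint's range is limited). The gripper opens to 87 mm and grips with 3 to 60 N. Pads are 19 mm wide; open, the fingers measure 117 mm over their backs; the gripper's body (75 mm by 190 mm) begins 51 mm behind the grasp point.
Start: joints at [0.944, 0.527, 1.433, -0, 1.181, -0.178], TCP at [0.271, 0.563, 0.223] pointing down, gripper open.
Joint ranges: [-3.08, 3.08], [-0.75, 2.2], [0.22, 2.44], [-1.43, 4.57], [0, 2.65], [-2.85, 2.85]. Speed limits (rad/s): [2.79, 2.79, 3.14, 3.14, 3.14, 3.14].

INTERFACE

Orientations are given as a unit quaternion [x, y, z, w].
In Python, from rig import robot gives the robot as it stands. The module is installed in compiled form; this text tells all that it offers.
- The arm moves only by the tool servo_tool, never from a script. Its argument "rows" is one flat list of numbers, 5 for each row, row after row: the closure, from -1 (fully open) to 1 (shut), so that 0 is half open, then the shift along the tool's x, y, z in m, then the turn about the tool's z in degrees. A call has 1 to 5 rows; each row shifts and turns the commanded pose from where the row before left it, along the tool's axes as they then stand; what a row does not reach is not made up. A row lasts 1/12 s, in which the tool goes at most 41.7 mm and 7.16 degrees, less where a joint would pass 70% of its speed; a pose out of reach is approached as far as the arm can. A call with a gripper value outside its range is refused whole. The fingers move at their own pace and stop on an object; "newtons" is the grip in N (left out, the last holds). Time passes only in rows, so rows that do not move let the fingers close. It gives the time, the measured TCP pose, the force, the opening and the grip force at its end, in the units of the state.
- robot.get_obs(): the state, without advancing time (a new reading comes with each control period).
- robot.camera(name): name is "scene" or "top"; returns a dict with "pixels" (420x560x3 uint8, red, green, blue), "intrinsics" (3x3 intrinsics, pixels), "dist" ([k1, k2, p1, p2, k3] as OpenCV has them; the pictures are not rectified), "rvec" (rotation vector, rad) and "tvec" (3), from world to camera coordinates, as OpenCV has them. Camera axes: x right, y down, z forward; pixel columns grow to the right and rows downward; lengths in m; the calibration is good to about 2 mm. A picture is of the moment at which its call begins. There is no depth.
- robot.hand_in(): hands the job in; it is judged then, once.
Trained networks look in a picture, given as the dict that the camera call returned (one of the last four; its "shot" number tells which), for a name from the list of things; names that differ only in an ending like _2 or _b are one class to them, and where a whole thing is asked for, a point or a joint stands for the part that bears it (a point fixed in the world has none). Each returns a list of dicts, best first, with "score" (0 to 1); they miss things now and then, are a little off and sometimes report something else, mostly with a low value. They report only what shows in the picture. A call takes as long as a camera call. They do not tell look-alikes from the thing itself.
- robot.spot_in(picture, query): "at" ([x, y, z] in m, in world coordinates, good to about 4 mm: the middle of the surface that is visible of it).
- robot.outline_of(picture, query): "region" (420x560 bool, what is visible of it).
- robot.place_of(picture, query): "at" ([x, y, z] in m, in world coordinates, good to about 4 mm: a listed point, or the origin of a listed thing).
The state is a dict: "time": time; "q": joint angles; "joint_velocities": joint speeds; "joint_torque": joint torques, N m; "position": TCP position; "tool_rot": TCP orientation; "ft_force": force on the tool from outside, world axes, zero at the start; "moment": the same for the moment, N m; "grip_width": finger opening in m; "grip_force": force on a finger pad.
Only numpy, scipy, OpenCV 4.12 (cv2) and the standard library are available. Lean on these libraries where they do the work, as an engineer would, in place of code of your own. Each camera call takes 0.05 s, during which the arm holds its last target. There are 200 camera calls.

TASK

Get the angled drilling jig on the bench ready: swing its latch lever right round, clear of the cover, and tip the dust cover back until it stands open by itself. Then lay the block with the wide cross groove flat on the sloping bed, lengthways up the slope, groove side up, centred between the bed's sides, with its lower end down against the lip, so that it keeps the sensing pin pressed in. Leave it there with latch and cover open, and do not disturb the two plain offcuts.

Things in the scene. Friction and masses are not known exactly. Their poses are not given: they have to be found in the camera images.
- bed_lip (a point): Mid lower end of the jig's sloping bed, on its surface at the inner face of the lip, 75 mm above the bench. Axes ('bed axes'; offsets below start here): x up the slope, which climbs at 30 deg away from the robot, y across, z square out of the bed. Bed: pale wood, 56 wide, 108 mm long, sides open, hidden under the cover at first. Lip: steel, 10 mm proud. Fixed base plate 200 x 150 x 15 mm.
- pin_top (a point): Rounded tip of the steel sensing pin, 10 mm diameter, that stands 6 mm out of the bed at bed axes (52, 0, 6) mm. It is sprung lightly out of the bed (0.1 N at first, 0.5 N fully in); the weight of the block is enough to hold it in.
- pin (a joint): How far the pin is pushed into the bed, m: 0 = out, 0.006 = flush with the bed.
- latch_peg (a point): Round upright steel peg on the end of the latch lever: 12 mm diameter, 30 mm tall above the lever arm, axis along bed z. This point is on its axis, 15 mm above the arm and 15 mm below the top. With the latch shut it lies at bed axes (-6, -102, 41) mm.
- latch_pivot (a point): Pivot of the latch lever, level (along bed z) with the peg point and 44 mm from it: bed axes (-6, -58, 41) mm; it turns about bed z. The lever is a flat dark steel bar 10 mm wide, 5 mm thick, its underside 21 mm above the bed plane; its short nose reaches 22 mm from the pivot over a tab at the cover's corner.
- latch (a joint): Latch angle, rad: 0 = shut (lever across the slope, nose over the cover's tab: the cover cannot rise; starts at 0 to 0.1), growing as the peg swings down the slope towards the robot; 1.57 = stop, peg straight down the slope from the pivot. The nose is clear of the tab from about 1.2. Needs about 1 N at the peg; stays where it is left.
- cover_rod (a point): Middle of the cover's grab rod: round steel, 10 mm diameter, 44 mm free between two arms, parallel to bed y, 40 mm beyond the free lower edge of the aluminium cover plate (35 mm of clear gap). Shut, it lies at bed axes (-52, 0, 18) mm, about 65 mm above the bench, free all round.
- cover_hinge (a point): Middle of the cover's hinge axis, which is parallel to the bed's y axis, at the bed's upper end: bed axes (108, 0, 18) mm; 160 mm from the rod. The cover is a 4 mm aluminium plate 56 mm wide, parallel to the bed and 16 mm above it when shut. This point's own axes turn with the cover.
- cover (a joint): Cover angle, rad: 0 = shut (parallel to the bed), growing as the rod end rises up and over away from the robot; 2.1 = stop, with the plate upright. A stiff hinge (about 1 to 2 N at the rod): it stays where it is left.
- blank_mid (a point): Centre of the block to be loaded: pale wood, 80 mm long (x), 50 mm wide (y), 36 mm high (z), about 130 g, with a groove 28 mm wide and 8 mm deep straight across the middle of its top, along y. It lies flat on the bench, groove up. This point is half-way up, 18 mm above its underside.
- offcut_big: Plain offcut of the same wood without groove, 80 x 50 x 36 mm; origin at the centre of its underside. Not to be disturbed.
- offcut_flat: Plain flat offcut of the same wood, 70 x 50 x 20 mm; origin at the centre of its underside. Not to be disturbed.
There are look-alikes about, which are no part of the job. Leave any black, pink or purple look-alike of the part that bears blank_mid alone.

How it is judged:
On the way, in this order (a step that is already met when the one before it is completed fails the run):
1. the latch lever is swung clear of the cover (value of joint latch above 1.2 rad and value of joint cover below 0.15 rad), for 0.1 s.
2. the cover is tipped back open (value of joint cover above 1.6 rad), for 0.2 s.
At the end, for the whole second after the job is handed in: Latch over 1.2 rad; cover over 1.6 rad and still; grooved block on the bed groove up, flat within 0.1 rad, lengthways up the slope within 0.15 rad, lower end within 7 mm of the lip, middle within 10 mm of the centre line, centre under 22 mm above the bed; pin at least 4.2 mm in (value of joint latch above 1.2 rad and value of joint cover above 1.6 rad and value of joint pin above 0.0042 m and angle between the z axis of blank_mid and the z axis of bed_lip, either way round below 0.1 rad and angle between the x axis of blank_mid and the x axis of bed_lip, either way round below 0.15 rad and angle between blank_mid's own z axis and vertical below 1.2 rad and x of blank_mid in the frame of bed_lip between 0.036 and 0.047 m and y of blank_mid in the frame of bed_lip between -0.01 and 0.01 m and z of blank_mid in the frame of bed_lip below 0.022 m and velocity of joint cover between -0.1 and 0.1 rad/s); the robot touches nothing.
It fails at once if a plain offcut was disturbed (moved over 25 mm) (distance of any of offcut_big, offcut_flat from where it was at the start of the episode above 0.025 m).
It also fails if it takes over 70 s, if anything falls off the work surface, if the arm or the gripper's body presses on something with over 40 N, if the wrist force passes 120 N, or if a joint passes its speed limit or range.

## Working session

There is one attempt and no reset: what is moved stays moved. The work goes in short steps, Python scripts to look and compute and a tool call to move; the robot and the scene stay as the last step left them, time stands still between calls to the robot, and variables do not carry over. Pictures are saved under pics/ and viewed, at most 10 in all, crops included, and the job is handed in when it is done.

Besides the shell and the picture viewer there is one more tool, called after "Emit:" as name(argument=value, ...) on one line, values as JSON. servo_tool: Moves the arm, as the interface text tells. Its arguments: {"type":"object","properties":{"rows":{"type":"array","items":{"type":"number"}},"newtons":{"type":"number"}},"required":["rows"]}

```bash
mkdir -p pics; cat > h.py <<'E'
import numpy as np, cv2
from rig import robot
from scipy.spatial.transform import Rotation as R
def save(p,n): cv2.imwrite(f'pics/{n}.png',p['pixels'][:,:,::-1])
def proj(p,X): return cv2.projectPoints(np.array(X,float).reshape(-1,3),p['rvec'],p['tvec'],p['intrinsics'],np.array(p['dist']))[0].reshape(-1,2)
def ray(p,uv):
    n=cv2.undistortPoints(np.array(uv,float).reshape(-1,1,2),p['intrinsics'],np.array(p['dist'])).reshape(-1,2)
    Rm=cv2.Rodrigues(np.array(p['rvec']))[0]; t=np.array(p['tvec']).ravel()
    d=np.c_[n,np.ones(len(n))]@Rm; return -Rm.T@t,d
def atz(p,uv,z):
    c,d=ray(p,uv); return c+d*((z-c[2])/d[:,2])[:,None]
E
python3 - <<'E'
from h import *
np.set_printoptions(precision=4,suppress=True)
ps={n:robot.camera(n) for n in('scene','top')}
for n,p in ps.items():
    save(p,n+'0')
    print(n,ray(p,[[280,210]]))
    for q in ['bed_lip','latch_peg','latch_pivot','cover_rod','cover_hinge','blank_mid','offcut_big','offcut_flat','pin_top']:
        print(q,[(round(d['score'],2),np.round(d['at'],4).tolist(),np.round(proj(p,d['at'])[0]).tolist()) for d in robot.place_of(p,q)[:4]])
o=robot.get_obs();print(o['time'],o['position'],o['tool_rot'])
E
```

```text
scene (array([ 1.0229, -0.1174,  0.8946]), array([[-0.5587,  0.0865, -0.8248]]))
bed_lip [(0.68, [0.5709, 0.126, 0.0707], [358.0, 240.0])]
latch_peg [(0.7, [0.5716, 0.0216, 0.1036], [313.0, 239.0]), (0.67, [0.564, 0.062, 0.1084], [331.0, 233.0])]
latch_pivot [(0.66, [0.5621, 0.0618, 0.1113], [331.0, 231.0])]
cover_rod [(0.85, [0.5201, 0.1121, 0.067], [346.0, 223.0])]
cover_hinge [(0.58, [0.6494, 0.1534, 0.1423], [387.0, 254.0])]
blank_mid [(0.9, [0.3386, 0.104, 0.0196], [324.0, 175.0]), (0.87, [0.5551, -0.2914, 0.0174], [172.0, 271.0]), (0.86, [0.4769, -0.1, 0.0202], [252.0, 230.0]), (0.76, [0.3305, -0.0768, 0.0175], [254.0, 181.0])]
offcut_big [(0.86, [0.5895, -0.1582, 0.0015], [233.0, 280.0]), (0.54, [0.5726, 0.0222, 0.1041], [313.0, 240.0])]
offcut_flat [(0.91, [0.4316, -0.2592, -0.001], [186.0, 227.0]), (0.54, [0.478, -0.0986, 0.0197], [253.0, 230.0])]
pin_top [(0.36, [0.4731, -0.0971, 0.0199], [253.0, 229.0])]
top (array([ 0.3169, -0.0232,  1.014 ]), array([[ 0.1873, -0.0227, -0.9822]]))
bed_lip [(0.92, [0.5691, 0.1269, 0.0782], [212.0, 180.0])]
latch_peg [(0.55, [0.5745, 0.0228, 0.1013], [253.0, 176.0])]
latch_pivot [(0.52, [0.5668, 0.0625, 0.1079], [237.0, 178.0])]
cover_rod [(0.72, [0.5189, 0.107, 0.0663], [220.0, 201.0])]
cover_hinge [(0.95, [0.648, 0.1547, 0.1476], [197.0, 140.0])]
blank_mid [(0.92, [0.3034, -0.2261, 0.015], [350.0, 290.0]), (0.76, [0.4763, -0.0998, 0.0184], [300.0, 222.0]), (0.63, [0.3312, -0.083, 0.0202], [294.0, 278.0]), (0.63, [0.5532, -0.2848, 0.0174], [370.0, 194.0])]
offcut_big [(0.67, [0.5911, -0.163, 0.0019], [323.0, 181.0]), (0.47, [0.5699, 0.1223, 0.0732], [214.0, 180.0]), (0.17, [0.5601, 0.063, 0.1038], [236.0, 181.0])]
offcut_flat [(0.92, [0.4341, -0.2553, 0.0001], [358.0, 239.0])]
pin_top []
1.0 [0.2711 0.5631 0.2226] [0.2225 0.9749 0.     0.    ]
```

View pics/scene0.png

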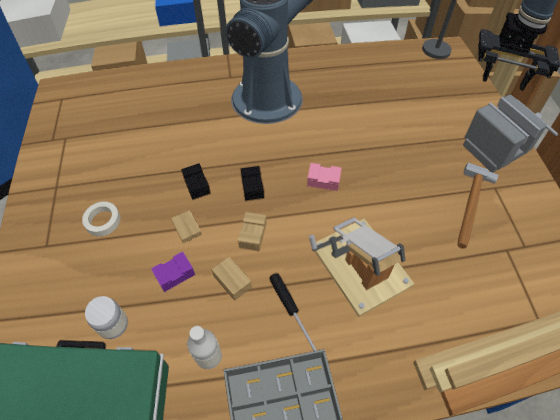

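View pics/top0.png

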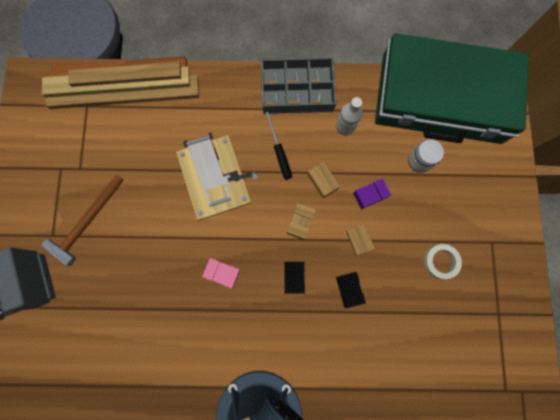

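Scene view: the pale grooved block is at about (253,230), with the plain offcuts at (232,278) and (186,226). The jig is at about (365,250), with its peg at (313,241) and rod at (346,224). In the top view the block is at (300,222), the rod at (220,201), the hinge at (197,140) and the peg at (253,176). The black, pink and purple pieces are look-alikes.

```bash
cat >> h.py <<'E'
LOC=dict(bed_lip=(0,0,0),latch_peg=(-6,-102,41),latch_pivot=(-6,-58,41),cover_rod=(-52,0,18),cover_hinge=(108,0,18))
def bedR(yaw): return (R.from_euler('z',yaw)*R.from_euler('y',-np.pi/6)).as_matrix()
def tri(p1,u1,p2,u2):
    c1,d1=ray(p1,[u1]);c2,d2=ray(p2,[u2]);A=np.c_[d1[0],-d2[0]]
    s=np.linalg.lstsq(A,c2-c1,rcond=None)[0];a=c1+s[0]*d1[0];b=c2+s[1]*d2[0]
    return (a+b)/2,np.linalg.norm(a-b)
E
python3 - <<'E'
from h import *
from scipy.optimize import least_squares
np.set_printoptions(precision=4,suppress=True)
obs=[];best={}
for k in range(2):
  P={n:robot.camera(n) for n in('scene','top')}
  for n,p in P.items():
    for q in LOC:
        for d in robot.place_of(p,q):
            a=np.array(d['at'])
            exp=dict(bed_lip=(.57,.126),latch_peg=(.572,.022),latch_pivot=(.564,.062),cover_rod=(.52,.11),cover_hinge=(.649,.154))[q]
            if np.hypot(*(a[:2]-exp))<.012: obs.append((q,a,p)); best[n,q]=proj(p,a)[0]; break
for q in LOC:
    if ('scene',q) in best and ('top',q) in best: print(q,tri(P['scene'],best['scene',q],P['top'],best['top',q]))
# fit yaw,lip, latch angle in pixel+3D
def res(v):
    r=[]
    for q,a,p in obs:
        l=np.array(LOC[q],float)/1000
        if q=='latch_peg': l=np.array([-.006-.044*np.sin(v[4]),-.058-.044*np.cos(v[4]),.041])
        w=v[:3]+bedR(v[3])@l
        r+=list((w-a)/.004)
    return r
s=least_squares(res,[.57,.126,.075,.33,.05]);print('lip',s.x[:3],'yaw',np.degrees(s.x[3]),'latch',s.x[4],'rms',np.sqrt(np.mean(s.fun**2)))
v=s.x
for q,l in LOC.items(): print(q,v[:3]+bedR(v[3])@(np.array(l)/1000))
for n,p in P.items():
    for d in robot.outline_of(p,'blank_mid'):
        m=d['region']; ys,xs=np.nonzero(m)
        w=atz(p,[[xs.mean(),ys.mean()]],.036)[0]
        if np.hypot(w[0]-.476,w[1]+.1)>.04: continue
        W=atz(p,np.c_[xs,ys],.036 )[:,:2]
        print(n,'blank',d['score'],cv2.minAreaRect((W*1000).astype(np.float32)))
        break
uv={n:[proj(p,d['at'])[0] for d in robot.place_of(p,'blank_mid') if np.hypot(d['at'][0]-.476,d['at'][1]+.1)<.03][0] for n,p in P.items()}
print(tri(P['scene'],uv['scene'],P['top'],uv['top']))
img=cv2.resize(P['top']['pixels'][110:260,160:350,::-1],None,fx=4,fy=4,interpolation=cv2.INTER_CUBIC)
for q,l in LOC.items():
    u=(proj(P['top'],v[:3]+bedR(v[3])@(np.array(l)/1000))[0]-[160,110]+.5)*4; cv2.drawMarker(img,tuple(int(i) for i in u),(0,0,255),0,12,1)
cv2.imwrite('pics/crop1.png',img)
E
```

```text
bed_lip (array([0.5721, 0.1243, 0.0761]), np.float64(0.006589052721848632))
latch_peg (array([0.5731, 0.023 , 0.1109]), np.float64(0.0010480678211719843))
latch_pivot (array([0.5637, 0.0639, 0.105 ]), np.float64(0.0011845863051083737))
cover_rod (array([0.5169, 0.107 , 0.0603]), np.float64(0.002472989727403543))
cover_hinge (array([0.6493, 0.1531, 0.144 ]), np.float64(0.007135026989508385))
lip [0.5689 0.1263 0.0744] yaw 19.122625842252766 latch 0.13475356729830293 rms 0.6084411155675615
bed_lip [0.5689 0.1263 0.0744]
latch_peg [0.5781 0.0215 0.1069]
latch_pivot [0.5636 0.0631 0.1069]
cover_rod [0.5179 0.1086 0.064 ]
cover_hinge [0.6488 0.154  0.144 ]
scene blank 0.55 ((490.0130310058594, -99.33274841308594), (57.330135345458984, 99.13333892822266), 69.62660217285156)
top blank 0.73 ((476.0941162109375, -97.75115203857422), (50.19096374511719, 83.6050796508789), 72.1478500366211)Traceback (most recent call last):
  File "<stdin>", line 35, in <module>
IndexError: list index out of range
```

```bash
cat >> h.py <<'E'
LIP=np.array([.5689,.1263,.0744]); YAW=np.radians(19.1)
def W(x,y,z): return LIP+bedR(YAW)@np.array([x,y,z])/1000
def pose():
    o=robot.get_obs(); x=R.from_quat(o['tool_rot']).as_matrix()[:,0]
    return np.array(o['position']),np.degrees(np.arctan2(x[1],x[0])),o
def plan(way,clo,start=None,step=.038,turn=6.5):
    """way: list of (xyz, heading deg); prints 5-row calls"""
    p,h,_=pose() if start is None else (*start,None)
    rows=[]
    for q,g in way:
        q=np.array(q); dh=(g-h+180)%360-180
        n=max(1,int(np.ceil(max(np.linalg.norm(q-p)/step,abs(dh)/turn))))
        dp=(q-p)/n
        for i in range(n):
            a=np.radians(h); x=np.array([np.cos(a),np.sin(a),0]);y=np.array([x[1],-x[0],0])
            r=[clo,round(dp@x,4),round(dp@y,4),round(-dp[2],4),round(-dh/n,2)]
            rows.append(r); p=p+r[1]*x+r[2]*y-np.array([0,0,r[3]]); h-=r[4]
    for i in range(0,len(rows),5): print([float(v)+0 for r in rows[i:i+5] for v in r])
    return p,h
def stick(th,back,dz=-.008):
    c,s=np.cos(th),np.sin(th)
    P=W(-6-44*s,-58-44*c,41)
    t=bedR(YAW)@np.array([-c,s,0]); t[2]=0; t/=np.linalg.norm(t)
    P=P+np.array([np.cos(YAW),np.sin(YAW),0])*(-dz*np.tan(np.pi/6))
    return P-t*back+[0,0,dz],np.degrees(np.arctan2(t[1],t[0]))
E
python3 - <<'E'
from h import *
p,h=stick(0,.045)
print(p,h)
up=p.copy();up[2]=.21
e=plan([(up,h)],1)
print('arc')
e=plan([(p,h)],1,e)
e=plan([stick(0.05,.03)]+[stick(t,.017) for t in np.linspace(.1,1.45,13)],1,e)
print(e)
E
```

```text
[0.62488191 0.03774313 0.09890704] -160.9
[1.0, -0.0322, -0.0188, 0.0007, -2.64, 1.0, -0.0313, -0.0203, 0.0007, -2.64, 1.0, -0.0303, -0.0217, 0.0007, -2.64, 1.0, -0.0293, -0.0231, 0.0007, -2.64, 1.0, -0.0282, -0.0244, 0.0007, -2.64]
[1.0, -0.027, -0.0257, 0.0007, -2.64, 1.0, -0.0258, -0.0269, 0.0007, -2.64, 1.0, -0.0245, -0.028, 0.0007, -2.64, 1.0, -0.0232, -0.0291, 0.0007, -2.64, 1.0, -0.0219, -0.0302, 0.0007, -2.64]
[1.0, -0.0204, -0.0311, 0.0007, -2.64, 1.0, -0.019, -0.0321, 0.0007, -2.64, 1.0, -0.0175, -0.0329, 0.0007, -2.64, 1.0, -0.016, -0.0337, 0.0007, -2.64, 1.0, -0.0144, -0.0344, 0.0007, -2.64]
[1.0, -0.0128, -0.035, 0.0007, -2.64, 1.0, -0.0112, -0.0355, 0.0007, -2.64]
arc
[1.0, 0.0001, 0.0001, 0.0372, 0.02, 1.0, 0.0001, 0.0001, 0.0372, 0.02, 1.0, 0.0001, 0.0001, 0.0372, 0.02]
[1.0, 0.0168, -0.0018, 0.0012, 3.31, 1.0, 0.015, -0.0009, 0.0011, 3.3, 1.0, 0.0022, -0.001, 0.0012, 3.69, 1.0, 0.0021, -0.0011, 0.0012, 3.69, 1.0, 0.0023, -0.0009, 0.0012, 3.64]
[1.0, 0.0022, -0.0011, 0.0012, 3.64, 1.0, 0.0022, -0.0009, 0.0012, 3.55, 1.0, 0.0022, -0.001, 0.0012, 3.55, 1.0, 0.0023, -0.0009, 0.0011, 3.47, 1.0, 0.0022, -0.001, 0.0011, 3.47]
[1.0, 0.0023, -0.0009, 0.001, 3.35, 1.0, 0.0022, -0.001, 0.001, 3.35, 1.0, 0.0024, -0.0008, 0.0009, 3.26, 1.0, 0.0023, -0.001, 0.0009, 3.26, 1.0, 0.0047, -0.0016, 0.0017, 6.29]
[1.0, 0.0049, -0.0016, 0.0014, 6.11, 1.0, 0.0048, -0.0015, 0.0013, 5.94, 1.0, 0.005, -0.0014, 0.0009, 5.81, 1.0, 0.005, -0.0015, 0.0007, 5.7, 1.0, 0.005, -0.0014, 0.0005, 5.62]
(array([0.54114696, 0.03185398, 0.0770408 ]), np.float64(115.10553807438619))
```

Emit:
servo_tool(rows=[1,-0.0322,-0.0188,0.0007,-2.64,1,-0.0313,-0.0203,0.0007,-2.64,1,-0.0303,-0.0217,0.0007,-2.64,1,-0.0293,-0.0231,0.0007,-2.64,1,-0.0282,-0.0244,0.0007,-2.64], newtons=20)

```text
time: 2.77
position: [0.376, 0.4072, 0.2192]
tool_rot: [0.107, 0.994, 0.0, 0.0]
ft_force: [1.0, 0.5, 0.9]
grip_width: 0.0612
grip_force: 0.0
```

Emit:
servo_tool(rows=[1,-0.027,-0.0257,0.0007,-2.64,1,-0.0258,-0.0269,0.0007,-2.64,1,-0.0245,-0.028,0.0007,-2.64,1,-0.0232,-0.0291,0.0007,-2.64,1,-0.0219,-0.0302,0.0007,-2.64])

```text
time: 3.18
position: [0.4802, 0.2524, 0.2157]
tool_rot: [-0.007, 1.0, 0.0, 0.0]
ft_force: [0.6, -0.4, -0.5]
grip_width: 0.0285
grip_force: 0.0
```

Emit:
servo_tool(rows=[1,-0.0204,-0.0311,0.0007,-2.64,1,-0.019,-0.0321,0.0007,-2.64,1,-0.0175,-0.0329,0.0007,-2.64,1,-0.016,-0.0337,0.0007,-2.64,1,-0.0144,-0.0344,0.0007,-2.64])

```text
time: 3.6
position: [0.5843, 0.0976, 0.2122]
tool_rot: [-0.122, 0.993, 0.0, 0.0]
ft_force: [2.2, 0.4, 1.1]
grip_width: 0.0014
grip_force: 0.0
```

Emit:
servo_tool(rows=[1,-0.0128,-0.035,0.0007,-2.64,1,-0.0112,-0.0355,0.0007,-2.64,1,0,0,0,0,1,0,0,0,0])

```text
time: 3.93
position: [0.6261, 0.0356, 0.2103]
tool_rot: [-0.165, 0.986, 0.0, 0.0]
ft_force: [-0.2, 0.1, 0.2]
grip_width: 0.0005
grip_force: 0.0
```

```bash
python3 - <<'E'
from h import *
p,h,o=pose();print(p,h,o['ft_force'],o['grip_width'],o['time'],np.round(o['q'],2))
p,h=stick(0,.045)
e=plan([(p,h)],1)
print('arc')
e=plan([stick(0.05,.03)]+[stick(t,.017) for t in np.linspace(.1,1.45,13)],1,e)
P=robot.camera('scene'); img=P['pixels'][150:350,200:450,::-1]
cv2.imwrite('pics/c1.png',cv2.resize(img,None,fx=3,fy=3,interpolation=cv2.INTER_CUBIC))
E
```

```text
[0.62613138 0.03557069 0.21031818] -161.0613239539751 [-0.22786185  0.08138098  0.19378356] 0.0004721993336626371 3.9333 [-0.12  0.54  1.44  0.    1.16 -2.02]
[1.0, 0.0002, 0.0008, 0.0371, -0.05, 1.0, 0.0002, 0.0008, 0.0371, -0.05, 1.0, 0.0002, 0.0008, 0.0371, -0.05]
arc
[1.0, 0.0168, -0.0016, 0.0012, 3.3, 1.0, 0.015, -0.0009, 0.0011, 3.3, 1.0, 0.0022, -0.001, 0.0012, 3.69, 1.0, 0.0021, -0.0011, 0.0012, 3.69, 1.0, 0.0022, -0.0009, 0.0012, 3.63]
[1.0, 0.0022, -0.0011, 0.0012, 3.63, 1.0, 0.0023, -0.0009, 0.0012, 3.56, 1.0, 0.0022, -0.0011, 0.0012, 3.56, 1.0, 0.0023, -0.0009, 0.0011, 3.46, 1.0, 0.0022, -0.001, 0.0011, 3.46]
[1.0, 0.0023, -0.0009, 0.001, 3.36, 1.0, 0.0022, -0.001, 0.001, 3.36, 1.0, 0.0024, -0.0008, 0.0009, 3.25, 1.0, 0.0023, -0.0009, 0.0009, 3.25, 1.0, 0.0047, -0.0016, 0.0017, 6.3]
[1.0, 0.0048, -0.0016, 0.0014, 6.11, 1.0, 0.0049, -0.0015, 0.0012, 5.94, 1.0, 0.005, -0.0015, 0.001, 5.81, 1.0, 0.0049, -0.0014, 0.0007, 5.7, 1.0, 0.005, -0.0015, 0.0005, 5.63]
```

View pics/c1.png

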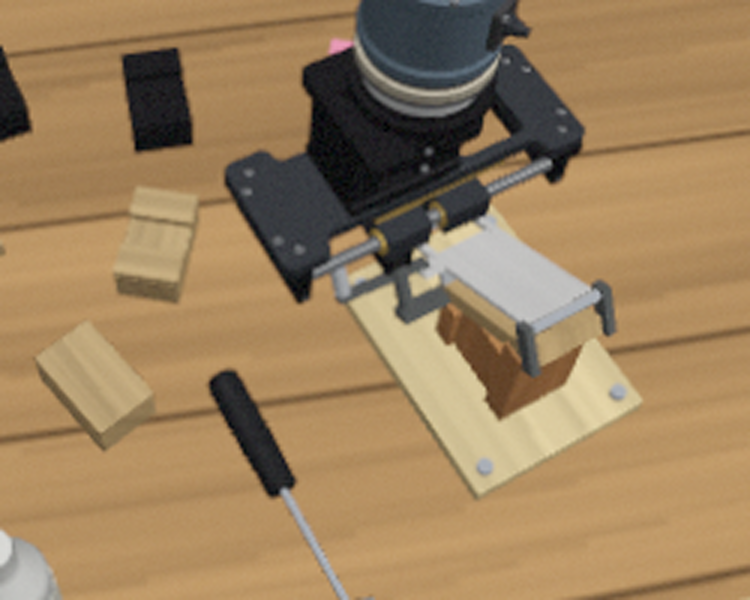

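The closed fingers hang just uphill of the peg, at crop (343,290). The cover is shut, with its rod hidden under the gripper. I'll lower and sweep.

Emit:
servo_tool(rows=[1,0.0002,0.0008,0.037,0,1,0.0002,0.0008,0.037,0,1,0.0002,0.0008,0.037,0])

```text
time: 4.23
position: [0.6233, 0.0415, 0.0997]
tool_rot: [-0.167, 0.986, -0.0, 0.001]
ft_force: [0.0, 0.4, 0.1]
grip_width: 0.0004
grip_force: 0.0
```

Emit:
servo_tool(rows=[1,0.0168,-0.0016,0.0012,3.3,1,0.015,-0.0009,0.0011,3.3,1,0.0022,-0.001,0.0012,3.69,1,0.0021,-0.0011,0.0012,3.69,1,0.0022,-0.0009,0.0012,3.63])

```text
time: 4.65
position: [0.5871, 0.0256, 0.0938]
tool_rot: [-0.013, 1.0, 0.0, -0.0]
ft_force: [0.3, -0.8, 0.6]
grip_width: 0.0003
grip_force: 0.2
```

Emit:
servo_tool(rows=[1,0.0022,-0.0011,0.0012,3.63,1,0.0023,-0.0009,0.0012,3.56,1,0.0022,-0.0011,0.0012,3.56,1,0.0023,-0.0009,0.0011,3.46,1,0.0022,-0.001,0.0011,3.46])

```text
time: 5.07
position: [0.5761, 0.0217, 0.0884]
tool_rot: [0.141, 0.99, 0.0, 0.0]
ft_force: [1.7, 0.5, 0.5]
grip_width: 0.0007
grip_force: 0.3
```

Emit:
servo_tool(rows=[1,0.0023,-0.0009,0.001,3.36,1,0.0022,-0.001,0.001,3.36,1,0.0024,-0.0008,0.0009,3.25,1,0.0023,-0.0009,0.0009,3.25,1,0.0047,-0.0016,0.0017,6.3])

```text
time: 5.48
position: [0.5621, 0.0223, 0.0831]
tool_rot: [0.307, 0.952, 0.0, 0.001]
ft_force: [1.6, -1.5, -0.3]
grip_width: 0.0003
grip_force: 0.4
```

Emit:
servo_tool(rows=[1,0.0048,-0.0016,0.0014,6.11,1,0.0049,-0.0015,0.0012,5.94,1,0.005,-0.0015,0.001,5.81,1,0.0049,-0.0014,0.0007,5.7,1,0.005,-0.0015,0.0005,5.63])

```text
time: 5.9
position: [0.5394, 0.0354, 0.0781]
tool_rot: [0.537, 0.843, 0.0, 0.0]
ft_force: [0.5, -0.8, 0.3]
grip_width: 0.0004
grip_force: 0.4
```

```bash
python3 - <<'E'
from h import *
p,h,o=pose();print(p,h,o['ft_force'],o['grip_width'],o['time'],'want',stick(1.45,.017),stick(1.57,.017))
P=robot.camera('scene'); img=P['pixels'][150:350,200:450,::-1]
cv2.imwrite('pics/c2.png',cv2.resize(img,None,fx=3,fy=3,interpolation=cv2.INTER_CUBIC))
print([(d['score'],d['at']) for n in('latch_peg','latch_pivot') for d in robot.place_of(P,n)])
E
```

```text
[0.53936054 0.03537133 0.07807505] 114.99888501682732 [ 0.5264754  -0.83320626  0.33571498] 0.0004054318075443227 5.9 want (array([0.54116326, 0.0318135 , 0.07706736]), np.float64(115.1011485476405)) (array([0.53753949, 0.036034  , 0.07690705]), np.float64(109.13951341958834))
[(0.59, [0.5641, 0.0629, 0.1083])]
```

View pics/c2.png

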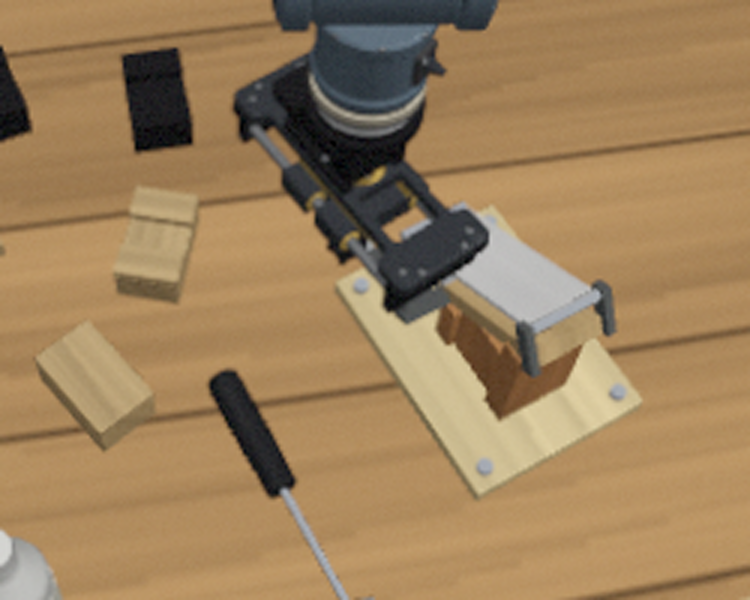

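Emit:
servo_tool(rows=[1,0.0025,0,0,1.5,1,0.0025,0,0,1.5,1,0,0,0,0])

```text
time: 6.3
position: [0.5387, 0.037, 0.0781]
tool_rot: [0.556, 0.831, -0.001, 0.002]
ft_force: [0.3, -7.0, -0.3]
grip_width: 0.0006
grip_force: 3.3
```

Emit:
servo_tool(rows=[1,-0.015,0,0,0,1,-0.015,0,0,0,1,0,0,-0.04,0,0.4,0,0,-0.04,0,0.4,0,0,0,0])

```text
time: 6.72
position: [0.555, 0.0086, 0.1637]
tool_rot: [0.558, 0.83, 0.003, 0.006]
ft_force: [1.0, -0.3, 0.1]
grip_width: 0.0075
grip_force: 0.0
```

```bash
python3 - <<'E'
from h import *
np.set_printoptions(precision=4,suppress=True)
p,h,o=pose();print(p,h,o['ft_force'],o['grip_width'],o['time'])
P={n:robot.camera(n) for n in('scene','top')}
for n in P:
  for q in('latch_peg','cover_rod','cover_hinge'): print(n,q,[(round(d['score'],2),np.array(d['at'])) for d in robot.place_of(P[n],q)[:2]])
print('rod fit',W(-52,0,18),'peg 1.57',W(-50,-58,41))
hd=np.degrees(YAW)+90
rod=W(-52,0,18); up=rod+[0,0,.095]
plan([(up,hd)],.4)
E
```

```text
[0.555  0.0086 0.1637] 112.18026433811016 [ 1.0359 -0.2744  0.0999] 0.007463160134115905 6.7167
scene latch_peg [(0.4, array([0.5261, 0.053 , 0.0842]))]
scene cover_rod [(0.68, array([0.5177, 0.1067, 0.0655]))]
scene cover_hinge [(0.78, array([0.6482, 0.1508, 0.1438]))]
top latch_peg []
top cover_rod []
top cover_hinge []
rod fit [0.5178 0.1086 0.064 ] peg 1.57 [0.5276 0.0506 0.0849]
[0.4, 0.0341, 0.0029, -0.0008, 1.03, 0.4, 0.0342, 0.0022, -0.0008, 1.03, 0.4, 0.0342, 0.0016, -0.0008, 1.03]
```

The latch is at its stop: the force rose to 7 N, and the peg was found at (0.526,0.053). Next I'll go above the rod.

Emit:
servo_tool(rows=[0.4,0.0341,0.0029,-0.0008,1.03,0.4,0.0342,0.0022,-0.0008,1.03,0.4,0.0342,0.0016,-0.0008,1.03,0.4,0,0,0,0,0.4,0,0,0,0], newtons=15)

```text
time: 7.53
position: [0.5174, 0.1101, 0.1594]
tool_rot: [0.578, 0.816, -0.001, -0.001]
ft_force: [0.5, -0.3, -0.2]
grip_width: 0.026
grip_force: 0.0
```

```bash
python3 - <<'E'
from h import *
np.set_printoptions(precision=4,suppress=True)
p,h,o=pose();print(p,h,o['ft_force'],o['grip_width'],o['time'])
P={n:robot.camera(n) for n in('scene','top')}
for q in('cover_rod','cover_hinge'): print(q,[(n,round(d['score'],2),np.array(d['at'])) for n in P for d in robot.place_of(P[n],q)[:2]])
rod=W(-52,0,18);hd=np.degrees(YAW)+90
plan([(rod+[0,0,.03],hd),(rod+[0,0,-.007],hd)],.4)
img=P['scene']['pixels'][150:310,250:450,::-1]
cv2.imwrite('pics/c3.png',cv2.resize(img,None,fx=3.5,fy=3.5,interpolation=cv2.INTER_CUBIC))
E
```

```text
[0.5174 0.1101 0.1594] 109.31134710063364 [ 0.4749 -0.3271 -0.1954] 0.02596385983493961 7.5333
cover_rod [('scene', 0.64, array([0.5167, 0.1059, 0.0683]))]
cover_hinge [('scene', 0.86, array([0.6486, 0.1536, 0.1432])), ('scene', 0.58, array([ 0.4313, -0.2541, -0.0031]))]
[0.4, 0.0008, -0.0004, 0.033, -0.05, 0.4, 0.0008, -0.0004, 0.033, -0.05, 0.4, -0.0001, -0.0001, 0.0369, -0.01]
```

View pics/c3.png

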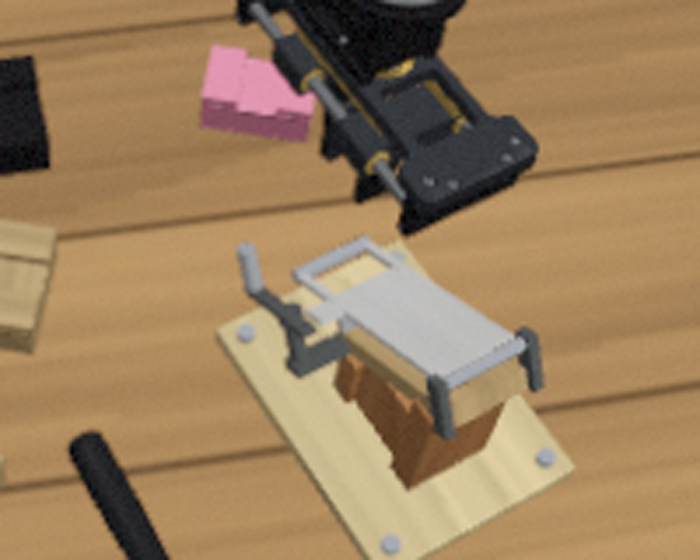

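The latch is swung clear, with the peg at crop (248,262). The rod at (335,255) and the gap behind it are free. I'll descend and grip.

Emit:
servo_tool(rows=[0.4,0.0002,-0.0004,0.033,0,0.4,0.0002,-0.0004,0.033,0,0.4,0,0,0.025,0,0.4,0,0,0.012,0,0.4,0,0,0,0])

```text
time: 8.25
position: [0.516, 0.1077, 0.0542]
tool_rot: [0.581, 0.814, -0.002, -0.002]
ft_force: [0.3, 0.8, 0.1]
grip_width: 0.0259
grip_force: 0.0
```

Emit:
servo_tool(rows=[1,0,0,0,0,1,0,0,0,0,1,0,0,0,0,1,0,0,0,0,1,0,0,0,0])

```text
time: 8.67
position: [0.5181, 0.1083, 0.0582]
tool_rot: [0.58, 0.815, 0.0, 0.001]
ft_force: [-1.6, -2.1, 3.1]
grip_width: 0.0097
grip_force: 15.0
```

```bash
python3 - <<'E'
from h import *
np.set_printoptions(precision=4,suppress=True)
p,h,o=pose();print(p,h,o['ft_force'],o['grip_width'],o['grip_force'],o['time'])
hd=h
w=[]
r0=W(-52,0,18)
for t in np.linspace(.1,1.9,19):
    w.append((p+W(108-160*np.cos(t),0,18+160*np.sin(t))-r0,hd))
plan(w,1)
E
```

```text
[0.5181 0.1083 0.0582] 109.12207414802339 [-1.6469 -2.1483  3.081 ] 0.009717854864041956 15.01009002327919 8.6667
[1.0, 0.0, -0.0073, -0.0142, 0.0, 1.0, 0.0, -0.0058, -0.0149, 0.0, 1.0, 0.0, -0.0044, -0.0154, 0.0, 1.0, 0.0, -0.0027, -0.0158, 0.0, 1.0, 0.0, -0.0012, -0.0159, 0.0]
[1.0, 0.0, 0.0004, -0.016, 0.0, 1.0, 0.0, 0.002, -0.0159, 0.0, 1.0, 0.0, 0.0036, -0.0156, 0.0, 1.0, 0.0, 0.0052, -0.0151, 0.0, 1.0, 0.0, 0.0066, -0.0146, 0.0]
[1.0, 0.0, 0.008, -0.0138, 0.0, 1.0, 0.0, 0.0094, -0.013, 0.0, 1.0, 0.0, 0.0106, -0.0119, 0.0, 1.0, 0.0, 0.0118, -0.0109, 0.0, 1.0, 0.0, 0.0128, -0.0096, 0.0]
[1.0, 0.0, 0.0136, -0.0082, 0.0, 1.0, 0.0, 0.0145, -0.0069, 0.0, 1.0, 0.0, 0.015, -0.0054, 0.0, 1.0, 0.0, 0.0156, -0.0039, 0.0]
```

Emit:
servo_tool(rows=[1,0,-0.0073,-0.0142,0,1,0,-0.0058,-0.0149,0,1,0,-0.0044,-0.0154,0,1,0,-0.0027,-0.0158,0,1,0,-0.0012,-0.0159,0])

```text
time: 9.08
position: [0.4979, 0.1011, 0.1343]
tool_rot: [0.58, 0.815, 0.0, 0.001]
ft_force: [1.6, -1.2, -2.6]
grip_width: 0.0091
grip_force: 15.0
```

Emit:
servo_tool(rows=[1,0,0.0004,-0.016,0,1,0,0.002,-0.0159,0,1,0,0.0036,-0.0156,0,1,0,0.0052,-0.0151,0,1,0,0.0066,-0.0146,0])

```text
time: 9.5
position: [0.5126, 0.1064, 0.2113]
tool_rot: [0.58, 0.815, -0.002, -0.001]
ft_force: [-1.4, -3.5, -1.7]
grip_width: 0.0093
grip_force: 15.0
```

```bash
python3 - <<'E'
from h import *
np.set_printoptions(precision=4,suppress=True)
p,h,o=pose();print(p,h,o['ft_force'],o['grip_width'],o['grip_force'],o['time'],W(108-160*np.cos(1.),0,18+160*np.sin(1.)))
P=robot.camera('scene')
for q in('cover_rod','cover_hinge'): print(q,[(round(d['score'],2),np.array(d['at'])) for d in robot.place_of(P,q)[:2]])
E
```

```text
[0.5126 0.1064 0.2113] 109.14369310111131 [-1.3844 -3.5388 -1.7295] 0.009267734917373384 15.008277297019958 9.5 [0.5144 0.1074 0.2174]
cover_rod [(0.74, array([0.512 , 0.1046, 0.2129]))]
cover_hinge [(0.83, array([0.6519, 0.1519, 0.1422]))]
```

Tracking well: the rod is at z 0.213 and still gripped.

Emit:
servo_tool(rows=[1,0,0.008,-0.0138,0,1,0,0.0094,-0.013,0,1,0,0.0106,-0.0119,0,1,0,0.0118,-0.0109,0,1,0,0.0128,-0.0096,0])

```text
time: 10.07
position: [0.5582, 0.1227, 0.2714]
tool_rot: [0.58, 0.815, -0.006, -0.004]
ft_force: [-10.0, -6.0, 13.7]
grip_width: 0.0094
grip_force: 15.0
```

Emit:
servo_tool(rows=[1,0,0.0136,-0.0082,0,1,0,0.0145,-0.0069,0,1,0,0.015,-0.0054,0,1,0,0.0156,-0.0039,0,1,0,0,0,0])

```text
time: 10.48
position: [0.6227, 0.1455, 0.2986]
tool_rot: [0.58, 0.815, 0.004, 0.003]
ft_force: [-1.4, 1.1, 12.4]
grip_width: 0.0093
grip_force: 15.0
```

Emit:
servo_tool(rows=[1,0,0,0,0,0.5,0,0,0,0,0.5,0,0,0,0,0.5,0,0,-0.02,0,0.5,0,0,-0.03,0])

```text
time: 10.9
position: [0.617, 0.1438, 0.3406]
tool_rot: [0.58, 0.815, -0.003, -0.004]
ft_force: [0.2, 0.9, -0.5]
grip_width: 0.0211
grip_force: 0.0
```

Emit:
servo_tool(rows=[0,0,-0.03,-0.01,0,-0.6,0.0,-0.04,0,0,-0.6,0.0,-0.04,0,0])

```text
time: 11.15
position: [0.515, 0.1077, 0.3543]
tool_rot: [0.58, 0.815, 0.001, 0.001]
ft_force: [-0.5, -0.0, -0.9]
grip_width: 0.0346
grip_force: 0.0
```

```bash
python3 - <<'E'
from h import *
np.set_printoptions(precision=4,suppress=True)
p,h,o=pose();print(p,h,o['ft_force'],o['grip_width'],o['grip_force'],o['time'])
P={n:robot.camera(n) for n in('scene','top')}
for q in('cover_rod','cover_hinge','bed_lip','pin_top','latch_peg','blank_mid'): print(q,[(n,round(d['score'],2),np.array(d['at'])) for n in P for d in robot.place_of(P[n],q)[:5] if q!='blank_mid' or np.hypot(d['at'][0]-.476,d['at'][1]+.1)<.04])
for t in (1.6,1.9): print(W(108-160*np.cos(t),0,18+160*np.sin(t)))
for q,l in dict(lip=(0,0,0),pin=(52,0,6)).items(): print(q,W(*l))
for n,p in P.items():
    for d in robot.outline_of(p,'blank_mid'):
        ys,xs=np.nonzero(d['region']); w=atz(p,[[xs.mean(),ys.mean()]],.03)[0]
        if np.hypot(w[0]-.476,w[1]+.1)<.04: print(n,cv2.minAreaRect((atz(p,np.c_[xs,ys],.036)[:,:2]*1000).astype(np.float32)))
u=np.vstack([P['scene']['pixels'][130:310,180:440],P['top']['pixels'][110:260,140:400]])[:,:,::-1]
cv2.imwrite('pics/c4.png',cv2.resize(u,None,fx=1.8,fy=1.8,interpolation=cv2.INTER_CUBIC))
E
```

```text
[0.515  0.1077 0.3543] 109.11978756799196 [-0.5381 -0.0403 -0.8945] 0.03463067646483495 0.0 11.15
cover_rod [('scene', 0.64, array([0.6192, 0.1424, 0.301 ])), ('scene', 0.26, array([0.5689, 0.1243, 0.0731]))]
cover_hinge [('scene', 0.73, array([0.6502, 0.1497, 0.1418])), ('scene', 0.61, array([ 0.4301, -0.2567, -0.0018])), ('top', 0.36, array([0.6493, 0.154 , 0.1459]))]
bed_lip [('scene', 0.74, array([0.5688, 0.1249, 0.0699])), ('top', 0.6, array([0.5692, 0.1241, 0.0793]))]
pin_top [('scene', 0.36, array([0.6074, 0.1417, 0.1069]))]
latch_peg [('scene', 0.6, array([0.5252, 0.0527, 0.0832])), ('top', 0.43, array([0.53  , 0.052 , 0.0813])), ('top', 0.32, array([ 0.5878, -0.1625,  0.0051]))]
blank_mid [('scene', 0.72, array([ 0.4754, -0.0984,  0.0191])), ('top', 0.9, array([ 0.4762, -0.0978,  0.0188]))]
[0.577  0.1291 0.2848]
[0.6196 0.1438 0.301 ]
lip [0.5689 0.1263 0.0744]
pin [0.6086 0.1401 0.1056]
top ((475.5686340332031, -98.533935546875), (50.65077209472656, 81.5486831665039), 69.58162689208984)
```

View pics/c4.png

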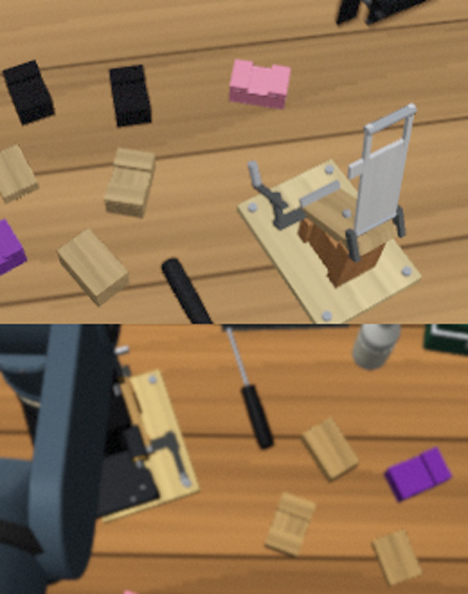

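The cover is open at about 1.9 rad and leaning towards the robot, with its rod at crop (390,122). The bed and pin are uncovered and the latch is open. I'll push the rod on to its upright stop so the gripper body has room while placing.

Emit:
servo_tool(rows=[1,0,0,0.029,0,1,0,0,0.029,0,1,0,0.03,0,0,1,0,0.03,0,0,1,0,0.022,0,0])

```text
time: 12.37
position: [0.5938, 0.1351, 0.2948]
tool_rot: [0.58, 0.814, -0.0, -0.001]
ft_force: [0.1, -0.1, 2.2]
grip_width: 0.0441
grip_force: 0.7
```

Emit:
servo_tool(rows=[1,0,0.008,0,0,1,0,0.008,0,0,1,0,0.008,0,0,1,0,0.008,0,0,1,0,0.004,0,0])

```text
time: 12.78
position: [0.6274, 0.1467, 0.2963]
tool_rot: [0.58, 0.815, 0.0, -0.0]
ft_force: [-0.3, -0.6, 0.9]
grip_width: 0.011
grip_force: 0.5
```

```bash
python3 - <<'E'
from h import *
np.set_printoptions(precision=4,suppress=True)
p,h,o=pose();print(p,h,o['ft_force'],o['grip_width'],o['time'],'along',(p-LIP)@[np.cos(YAW),np.sin(YAW),0])
P=robot.camera('scene')
print([(round(d['score'],2),np.array(d['at']),(d['at']-LIP)@[np.cos(YAW),np.sin(YAW),0]) for d in robot.place_of(P,'cover_rod')[:2]])
E
```

```text
[0.6274 0.1467 0.2963] 109.0818549947661 [-0.2688 -0.5584  0.8513] 0.010957938072759842 12.7833 along 0.06196980786675366
[(0.88, array([0.6464, 0.1519, 0.3067]), np.float64(0.08161031890607372))]
```

Emit:
servo_tool(rows=[1,0,0.006,0,0,1,0,0.005,0,0,1,0,0,0,0])

```text
time: 13.13
position: [0.6365, 0.1498, 0.2961]
tool_rot: [0.58, 0.815, -0.001, -0.001]
ft_force: [-4.1, -1.5, 3.6]
grip_width: 0.0006
grip_force: 2.3
```

```bash
python3 - <<'E'
from h import *
np.set_printoptions(precision=4,suppress=True)
p,h,o=pose();print(p,h,o['ft_force'],o['grip_width'],o['time'],'along',(p-LIP)@[np.cos(YAW),np.sin(YAW),0])
P=robot.camera('scene')
print([(round(d['score'],2),np.array(d['at']),(d['at']-LIP)@[np.cos(YAW),np.sin(YAW),0]) for d in robot.place_of(P,'cover_rod')[:2]])
b=np.array([.4757,-.0985,0]); hd=161
u=np.array([np.cos(YAW),np.sin(YAW),0])
p1=p-u*.10
off=-.010*np.array([np.cos(np.radians(hd)),np.sin(np.radians(hd)),0])
g=b+off
e=plan([(p1,h)],-.4)
e=plan([(g+[0,0,.12],hd)],-.4,e); print(e)
E
```

```text
[0.6365 0.1498 0.2961] 109.09274713933243 [-4.1336 -1.464   3.587 ] 0.0005558405876857556 13.1333 along 0.0715666877927671
[(0.59, array([0.6482, 0.1517, 0.3083]), np.float64(0.08324578336816148))]
[-0.4, 0.0, -0.0333, 0.0, 0.0, -0.4, 0.0, -0.0333, 0.0, 0.0, -0.4, 0.0, -0.0333, 0.0, 0.0]
[-0.4, -0.0235, -0.0157, 0.022, -6.49, -0.4, -0.0216, -0.0182, 0.022, -6.49, -0.4, -0.0194, -0.0206, 0.022, -6.49, -0.4, -0.017, -0.0226, 0.022, -6.49, -0.4, -0.0143, -0.0244, 0.022, -6.49]
[-0.4, -0.0114, -0.0258, 0.022, -6.49, -0.4, -0.0084, -0.027, 0.022, -6.49, -0.4, -0.0053, -0.0278, 0.022, -6.49]
(array([ 0.4851, -0.1017,  0.1201]), np.float64(161.01138357503365))
```

Emit:
servo_tool(rows=[1,0,-0.033,0,0,-0.4,0,-0.033,0,0,-0.4,0,-0.033,0,0])

```text
time: 13.48
position: [0.544, 0.1175, 0.2957]
tool_rot: [0.58, 0.815, 0.001, 0.001]
ft_force: [0.1, -0.5, 0.1]
grip_width: 0.0073
grip_force: 0.0
```

Emit:
servo_tool(rows=[-0.4,-0.0235,-0.0157,0.022,-6.49,-0.4,-0.0216,-0.0182,0.022,-6.49,-0.4,-0.0194,-0.0206,0.022,-6.49,-0.4,-0.017,-0.0226,0.022,-6.49,-0.4,-0.0143,-0.0244,0.022,-6.49])

```text
time: 13.9
position: [0.5093, -0.0204, 0.1858]
tool_rot: [0.327, 0.945, 0.0, 0.002]
ft_force: [0.8, 0.1, -0.5]
grip_width: 0.039
grip_force: 0.0
```

Emit:
servo_tool(rows=[-0.4,-0.0114,-0.0258,0.022,-6.49,-0.4,-0.0084,-0.027,0.022,-6.49,-0.4,-0.0053,-0.0278,0.022,-6.49,-0.4,0,0,0,0,-0.4,0,0,0,0])

```text
time: 14.32
position: [0.487, -0.1025, 0.1192]
tool_rot: [0.168, 0.986, 0.0, -0.0]
ft_force: [-0.7, 1.5, 0.7]
grip_width: 0.0601
grip_force: 0.0
```

```bash
python3 - <<'E'
from h import *
np.set_printoptions(precision=4,suppress=True)
p,h,o=pose();print(p,h,o['ft_force'],o['grip_width'],o['time'])
hd=161
g=np.array([.4757,-.0985,0])-.010*np.array([np.cos(np.radians(hd)),np.sin(np.radians(hd)),0])
P=robot.camera('scene')
print([np.array(d['at']) for d in robot.place_of(P,'blank_mid')])
d=[x for x in robot.outline_of(P,'blank_mid')]
plan([(g+[0,0,.05],hd),(g+[0,0,.013],hd)],-.4)
img=P['pixels'][130:310,180:440,::-1]
cv2.imwrite('pics/c5.png',cv2.resize(img,None,fx=3,fy=3,interpolation=cv2.INTER_CUBIC))
E
```

```text
[ 0.487  -0.1025  0.1192] 160.7087041173736 [-0.6943  1.4711  0.6505] 0.060080066841606786 14.3167
[array([ 0.5561, -0.2895,  0.0199]), array([ 0.3033, -0.2267,  0.016 ]), array([0.3365, 0.1038, 0.017 ]), array([ 0.33  , -0.0813,  0.0156]), array([ 0.4717, -0.0974,  0.0194])]
[-0.4, 0.0012, -0.001, 0.0354, -0.01, -0.4, 0.0012, -0.001, 0.0354, -0.01, -0.4, 0.0001, 0.0001, 0.0371, 0.01]
```

View pics/c5.png

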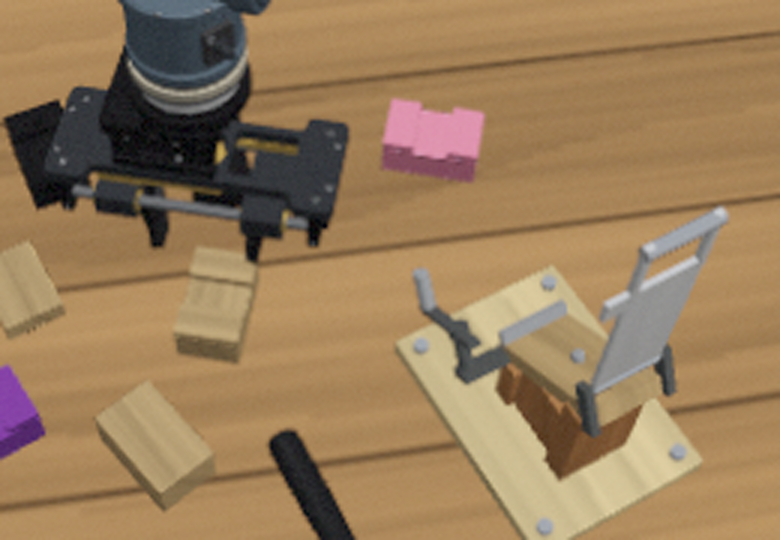

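The open fingers straddle the grooved block at crop (215,305). The cover stands upright. I'll go down and grip.

Emit:
servo_tool(rows=[-0.4,0.0012,-0.001,0.035,0,-0.4,0.0012,-0.001,0.035,0,-0.4,0,0,0.025,0,-0.4,0,0,0.011,0,-0.4,0,0,0,0], newtons=10)

```text
time: 14.88
position: [0.4837, -0.1007, 0.0127]
tool_rot: [0.164, 0.986, 0.0, -0.001]
ft_force: [-1.1, -0.3, 0.2]
grip_width: 0.061
grip_force: 0.0
```

Emit:
servo_tool(rows=[1,0,0,0,0,1,0,0,0,0,1,0,0,0,0,1,0,0,0,0,1,0,0,0,0])

```text
time: 15.3
position: [0.4853, -0.1024, 0.0155]
tool_rot: [0.165, 0.986, -0.0, 0.002]
ft_force: [2.2, 2.2, 6.6]
grip_width: 0.0502
grip_force: 10.0
```

Emit:
servo_tool(rows=[1,0,0,-0.02,0,1,0,0,-0.035,0,1,0,0,-0.04,0,1,0,0,-0.04,0,1,0,0,-0.04,0])

```text
time: 15.72
position: [0.4831, -0.102, 0.191]
tool_rot: [0.165, 0.986, 0.0, -0.0]
ft_force: [0.7, -0.6, -1.3]
grip_width: 0.0493
grip_force: 10.0
```

```bash
python3 - <<'E'
from h import *
np.set_printoptions(precision=4,suppress=True)
p,h,o=pose();print(p,h,o['ft_force'],o['grip_width'],o['grip_force'],o['time'])
P=robot.camera('scene')
print([np.array(d['at']) for d in robot.place_of(P,'blank_mid')])
img=P['pixels'][110:290,180:440,::-1]
cv2.imwrite('pics/c6.png',cv2.resize(img,None,fx=3,fy=3,interpolation=cv2.INTER_CUBIC))
E
```

```text
[ 0.4831 -0.102   0.191 ] 160.99243704718768 [ 0.724  -0.5751 -1.3098] 0.04929261705798731 9.98793448379729 15.7167
[array([ 0.3013, -0.2302,  0.0167]), array([0.3366, 0.1026, 0.0202]), array([ 0.5558, -0.2916,  0.0175]), array([ 0.4726, -0.0963,  0.1931]), array([ 0.5945, -0.1573,  0.0011])]
```

View pics/c6.png

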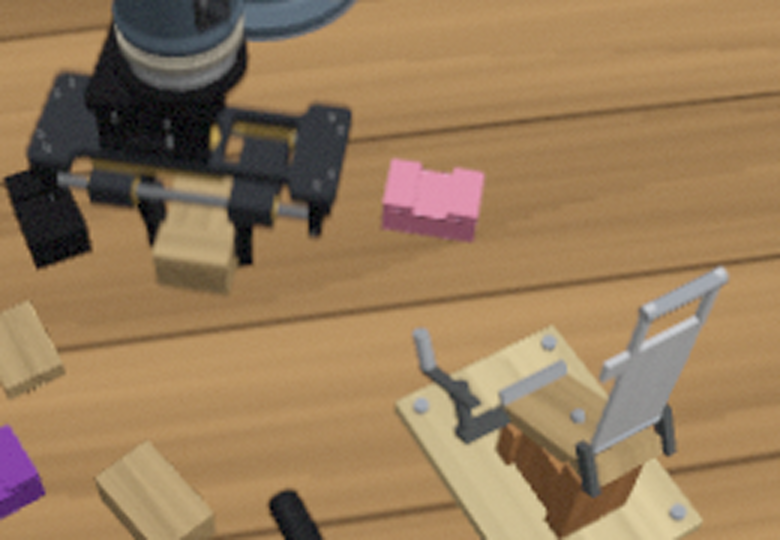

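The block is held level and the placed wrist load fits its weight. I'll carry it over the bed.

```bash
python3 - <<'E'
from h import *
np.set_printoptions(precision=4,suppress=True)
T=W(54.5,0,25)-[0,0,.011]; print(T)
hd=180+np.degrees(YAW)
up=T.copy(); up[2]=.20
plan([(up,hd)],1)
E
```

```text
[0.6017 0.1377 0.1123]
[1.0, -0.0036, 0.0332, -0.0006, -4.76, 1.0, -0.0064, 0.0328, -0.0006, -4.76, 1.0, -0.0091, 0.0321, -0.0006, -4.76, 1.0, -0.0117, 0.0313, -0.0006, -4.76, 1.0, -0.0142, 0.0302, -0.0006, -4.76]
[1.0, -0.0167, 0.0289, -0.0006, -4.76, 1.0, -0.019, 0.0274, -0.0006, -4.76, 1.0, -0.0213, 0.0258, -0.0006, -4.76]
```

Emit:
servo_tool(rows=[1,-0.0036,0.0332,0,-4.76,1,-0.0064,0.0328,0,-4.76,1,-0.0091,0.0321,0,-4.76,1,-0.0117,0.0313,0,-4.76,1,-0.0142,0.0302,0,-4.76])

```text
time: 16.23
position: [0.5547, 0.0501, 0.1883]
tool_rot: [-0.044, 0.999, 0.0, -0.001]
ft_force: [1.6, -1.9, -1.4]
grip_width: 0.0499
grip_force: 10.0
```

Emit:
servo_tool(rows=[1,-0.0167,0.0289,0,-4.76,1,-0.019,0.0274,0,-4.76,1,-0.0213,0.0258,0,-4.76,1,0,0,0,0,1,0,0,0,0])

```text
time: 16.65
position: [0.5972, 0.1409, 0.1878]
tool_rot: [-0.167, 0.986, -0.0, -0.001]
ft_force: [0.5, 0.0, -0.2]
grip_width: 0.0499
grip_force: 10.0
```

```bash
python3 - <<'E'
from h import *
np.set_printoptions(precision=4,suppress=True)
p,h,o=pose();print(p,h,o['ft_force'],o['grip_width'],o['grip_force'],o['time'])
P={n:robot.camera(n) for n in('scene','top')}
u=np.array([np.cos(YAW),np.sin(YAW),0]);v=np.array([-u[1],u[0],0])
for n in P:
  for q in('blank_mid','cover_rod','bed_lip'): print(n,q,[(round(d['score'],2),np.array(d['at']),(d['at']-LIP)@u,(d['at']-LIP)@v) for d in robot.place_of(P[n],q) if np.hypot(d['at'][0]-.6,d['at'][1]-.138)<.06])
print('tcp',(p-LIP)@u,(p-LIP)@v)
T=W(54.5,0,25)-[0,0,.011]; hd=180+np.degrees(YAW)
plan([(T+[0,0,.028],hd)],1)
E
```

```text
[0.5972 0.1409 0.1878] -160.76470912387163 [ 0.5024  0.0226 -0.1624] 0.049903085700484004 9.987784098484553 16.65
scene blank_mid [(0.82, array([0.5871, 0.1381, 0.1933]), np.float64(0.021059241409220483), np.float64(0.00519503140203918))]
scene cover_rod [(0.81, array([0.6477, 0.1545, 0.3037]), np.float64(0.08368951902922425), np.float64(0.0008627888832889527)), (0.55, array([0.5714, 0.1249, 0.0718]), np.float64(0.001904267221823137), np.float64(-0.0021409732244683202))]
scene bed_lip [(0.74, array([0.5699, 0.1257, 0.0731]), np.float64(0.0007486181727700728), np.float64(-0.0008941872462736127))]
top blank_mid [(0.95, array([0.5863, 0.1375, 0.1896]), np.float64(0.020106951540107085), np.float64(0.004889836373927925))]
top cover_rod []
top bed_lip [(0.8, array([0.5734, 0.1251, 0.0744]), np.float64(0.0038596086259340186), np.float64(-0.0026064192399950304))]
tcp 0.03154553211669243 0.004557240861487127
[1.0, -0.0018, -0.001, 0.0244, -0.06, 1.0, -0.0018, -0.001, 0.0244, -0.06]
```

Emit:
servo_tool(rows=[1,-0.0018,-0.001,0.024,0,1,-0.0018,-0.001,0.024,0,1,0,0,0,0,1,0,0,0,0])

```text
time: 17.38
position: [0.6007, 0.1382, 0.1401]
tool_rot: [-0.165, 0.986, 0.0, -0.002]
ft_force: [1.1, 0.4, -0.1]
grip_width: 0.0498
grip_force: 10.0
```

```bash
python3 - <<'E'
from h import *
np.set_printoptions(precision=4,suppress=True)
P={n:robot.camera(n) for n in('scene','top')}
p,h,o=pose();print(p,h,o['ft_force'],o['grip_width'],o['time'])
u=np.array([np.cos(YAW),np.sin(YAW),0]);v=np.array([-u[1],u[0],0])
for n in P:
  for q in('blank_mid',): print(n,q,[(round(d['score'],2),np.array(d['at']),(d['at']-LIP)@u,(d['at']-LIP)@v) for d in robot.place_of(P[n],q) if np.hypot(d['at'][0]-.6,d['at'][1]-.138)<.06])
T=W(54.5,0,25)-[0,0,.011]; hd=180+np.degrees(YAW)
print('tcp',(p-LIP)@u,(p-LIP)@v,'T',T,(T-LIP)@u)
E
```

```text
[0.6025 0.1385 0.1421] -160.93365326038176 [ 0.28   -0.1494 -0.8646] 0.04985789768519872 17.4833
scene blank_mid [(0.69, array([0.5892, 0.1379, 0.1459]), np.float64(0.022978190544955465), np.float64(0.004318884031751553))]
top blank_mid [(0.8, array([0.5936, 0.1362, 0.1421]), np.float64(0.026579695330184193), np.float64(0.0012727121255756636))]
tcp 0.03579711637853486 0.0005562171513313231 T [0.6017 0.1377 0.1123] 0.03469838450625186
```

Emit:
servo_tool(rows=[1,0,0,0.008,0,1,0,0,0.006,0,1,0,0,0.004,0,1,0,0,0.003,0,1,0,0,0.003,0], newtons=4)

```text
time: 18.0
position: [0.6008, 0.1386, 0.1164]
tool_rot: [-0.166, 0.986, 0.0, -0.001]
ft_force: [-2.4, -1.1, 5.3]
grip_width: 0.0497
grip_force: 4.0
```

Emit:
servo_tool(rows=[1,0,0,0.002,0,1,0,0,0.002,0,1,0,0,0.002,0,1,0,0,0,0,1,0,0,0,0])

```text
time: 18.42
position: [0.6027, 0.139, 0.1114]
tool_rot: [-0.166, 0.986, 0.0, 0.001]
ft_force: [-0.3, 0.5, 2.2]
grip_width: 0.0499
grip_force: 4.0
```

```bash
python3 - <<'E'
from h import *
np.set_printoptions(precision=4,suppress=True)
P={n:robot.camera(n) for n in('scene','top')}
p,h,o=pose();print(p,h,o['ft_force'],o['grip_width'],o['time'])
B=bedR(YAW)
for n in P:
  for q in('blank_mid',): print(n,q,[(round(d['score'],2),(np.array(d['at'])-LIP)@B) for d in robot.place_of(P[n],q) if np.hypot(d['at'][0]-.6,d['at'][1]-.138)<.06])
print('tcp bed',(p-LIP)@B)
img=P['scene']['pixels'][130:290,270:470,::-1]
cv2.imwrite('pics/c7.png',cv2.resize(img,None,fx=4,fy=3.75,interpolation=cv2.INTER_CUBIC)[:600,:800])
E
```

```text
[0.6025 0.1388 0.1113] -160.9134928288921 [-0.056   0.0729  0.7363] 0.049954834793305175 18.5167
scene blank_mid []
top blank_mid [(0.63, array([ 0.0401, -0.0015,  0.0219]))]
tcp bed [0.0495 0.0009 0.014 ]
```

View pics/c7.png

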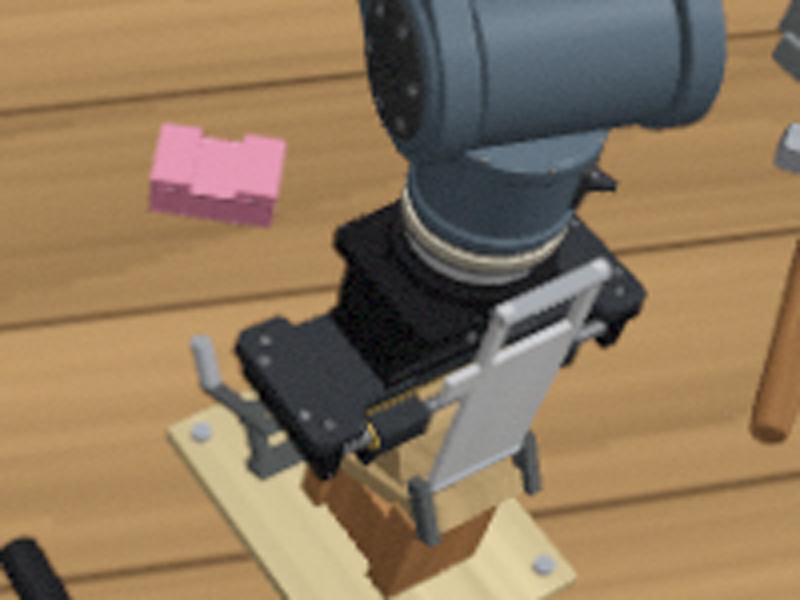

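The cover is upright and untouched, and the latch is clear at crop (215,400). The block looks tilted to the bed under the gripper, at bed axes (40,-1.5,22) mm. I'll open and rise straight up.

Emit:
servo_tool(rows=[1,0,0,0.0015,0,-0.4,0,0,0,0,-0.4,0,0,0,0,-0.4,0,0,0,0,-0.4,0,0,-0.01,0])

```text
time: 19.03
position: [0.6, 0.1385, 0.1176]
tool_rot: [-0.166, 0.986, 0.0, -0.003]
ft_force: [-0.2, -0.9, -0.3]
grip_width: 0.0602
grip_force: 0.0
```

Emit:
servo_tool(rows=[-0.4,0,0,-0.03,0,-0.4,0,0,-0.04,0,-0.4,0.02,0,-0.03,0,-0.4,0.04,0,-0.01,0,-0.4,0.04,0,0,0])

```text
time: 19.45
position: [0.5098, 0.1058, 0.2335]
tool_rot: [-0.166, 0.986, -0.001, 0.005]
ft_force: [-0.4, -0.9, -0.7]
grip_width: 0.0611
grip_force: 0.0
```

Emit:
servo_tool(rows=[-0.4,0.035,0.0,0,0,-0.4,0.0,-0.04,0,0,-0.4,0.0,-0.04,0,0,-0.4,0.0,-0.04,0,0,-0.4,0.0,-0.04,0,0])

```text
time: 19.87
position: [0.5267, -0.0581, 0.2306]
tool_rot: [-0.166, 0.986, -0.0, 0.001]
ft_force: [0.7, 0.6, 0.8]
grip_width: 0.0611
grip_force: 0.0
```

```bash
python3 - <<'E'
from h import *
np.set_printoptions(precision=4,suppress=True)
P={n:robot.camera(n) for n in('scene','top')}
p,h,o=pose();print(p,h,o['ft_force'],o['grip_width'],o['time'])
B=bedR(YAW)
for n in P:
  for q in('blank_mid','bed_lip','cover_rod','cover_hinge','latch_peg','offcut_big','offcut_flat'): print(n,q,[(round(d['score'],2),np.round((np.array(d['at'])-LIP)@B,4) if 'off' not in q else np.array(d['at'])) for d in robot.place_of(P[n],q)[:6] if 'off' in q or np.hypot(d['at'][0]-.6,d['at'][1]-.138)<.12])
# overlay the expected block outline
img=P['scene']['pixels'][130:290,270:470,::-1]
a=cv2.resize(img,None,fx=3.7,fy=3.7,interpolation=cv2.INTER_CUBIC)
for x,y in [(0,-25),(80,-25),(80,25),(0,25)]:
    k=(proj(P['scene'],W(x,y,36))[0]-[270,130]+.5)*3.7; cv2.drawMarker(a,tuple(int(i) for i in k),(0,0,255),0,10,1)
cv2.imwrite('pics/c8.png',a)
E
```

```text
[ 0.5298 -0.0626  0.2307] -161.23832780296792 [0.0933 0.265  0.9551] 0.06087190599959844 19.9667
scene blank_mid [(0.77, array([0.0423, 0.0033, 0.0234])), (0.62, array([-0.0035, -0.0607,  0.0446]))]
scene bed_lip [(0.83, array([-0.0019,  0.0013, -0.0018]))]
scene cover_rod [(0.95, array([ 0.1908, -0.0003,  0.157 ]))]
scene cover_hinge [(0.57, array([ 0.1069, -0.0033,  0.0168]))]
scene latch_peg [(0.72, array([-0.0514, -0.0544,  0.0382]))]
scene offcut_big [(0.78, array([ 0.5893, -0.1622, -0.0032]))]
scene offcut_flat [(0.57, array([ 0.4283, -0.2561, -0.0026]))]
top blank_mid [(0.89, array([0.039 , 0.    , 0.0225]))]
top bed_lip []
top cover_rod [(0.9, array([ 0.1894, -0.0025,  0.1576]))]
top cover_hinge [(0.65, array([ 0.1135, -0.0016,  0.0225]))]
top latch_peg []
top offcut_big [(0.49, array([ 0.5871, -0.1642,  0.0037]))]
top offcut_flat [(0.72, array([ 0.4344, -0.2556, -0.0013]))]
```

View pics/c8.png

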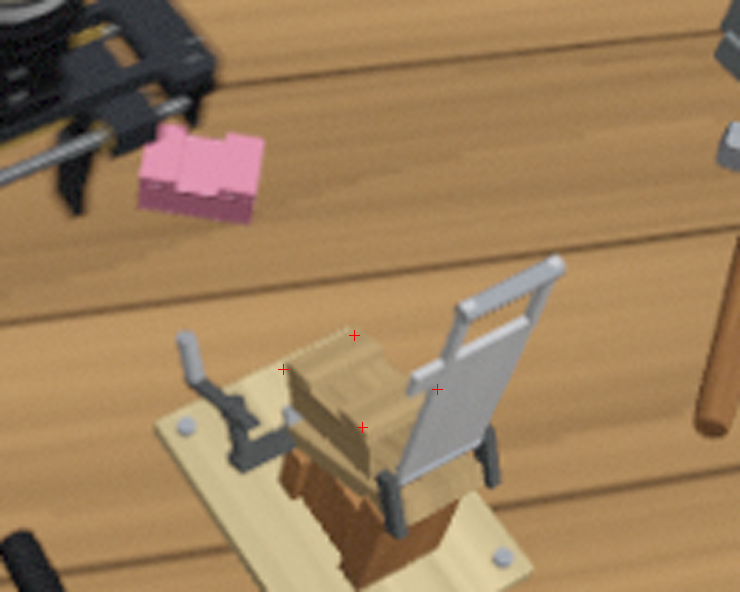

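```bash
cat > fit.py <<'E'
from h import *
from scipy.optimize import minimize
np.set_printoptions(precision=4,suppress=True)
C=np.array([(x,y,z) for x in(-40,40) for y in(-25,25) for z in(-18,18)],float)/1000
def sil(p,pts):
    k=cv2.convexHull(proj(p,pts).astype(np.float32)); m=np.zeros((1680,2240),np.uint8)
    cv2.fillConvexPoly(m,np.round(((k+.5)*4)*16).astype(np.int32),1,shift=4); return cv2.resize(m.astype(np.float32),(560,420),interpolation=cv2.INTER_AREA)
def run():
    D=[]
    for n in('scene','top'):
        p=robot.camera(n); c=W(42,0,18)
        reg=[d for d in robot.outline_of(p,'blank_mid')]
        ctr=proj(p,c)[0]
        reg=[d for d in reg if np.hypot(*(np.array(np.nonzero(d['region'])[::-1]).mean(1)-ctr))<14]
        if not reg: print(n,'none');continue
        m=reg[0]['region'].astype(np.float32)
        ign=np.zeros((420,560),bool)
        for q in('cover_rod','latch_peg','bed_lip'):
            for d in robot.outline_of(p,q)[:1]: 
                r=d['region']
                if (r&(m>0)).sum()<.3*m.sum(): ign|=r
        D.append((n,p,m,cv2.dilate(ign.astype(np.uint8),np.ones((3,3)))>0)); print(n,reg[0]['score'],m.sum(),(ign).sum())
    def cost(v,parts=False):
        x,y,z,t,yw=v; o=W(x,y,z)
        Rm=bedR(YAW)@R.from_euler('zy',[yw,t],degrees=True).as_matrix()
        r=[]
        for n,p,m,ig in D:
            s=sil(p,o+C@Rm.T); r.append(np.abs(s-m)[~ig].sum()/m.sum())
        return r if parts else sum(r)
    for v0 in ([41,0,18,0,0],[38,0,23,6,0],[42,0,22,-5,0]):
        s=minimize(cost,v0,method='Nelder-Mead',options=dict(maxiter=400,initial_simplex=np.array([v0]+[np.array(v0)+d for d in np.diag([4,4,4,6,6])])))
        print(s.x,s.fun,cost(s.x,True),'start',cost(v0))
run()
E
python3 fit.py
```

```text
scene 0.77 885.0 2178
top 0.71 603.0 1230
[39.8118 -0.1796 15.9712 13.1308 -0.7204] 0.19177241623401642 [np.float32(0.021892656), np.float32(0.16987976)] start 0.25123006
[40.5585 -0.068  16.4856 13.0012  0.1797] 0.19298212230205536 [np.float32(0.02351695), np.float32(0.16946517)] start 0.33003765
[39.055  -0.133  15.428  13.5355 -0.3628] 0.19174958765506744 [np.float32(0.020833334), np.float32(0.17091626)] start 0.2664699
```

```bash
python3 - <<'E'
from h import *
u=np.array([np.cos(YAW),np.sin(YAW),0]);hd=180+np.degrees(YAW)
A=LIP-u*.055
f=lambda z:np.array([A[0],A[1],z])
print(pose()[0])
e=plan([(f(.2),hd)],1); e=plan([(f(.095),hd)],1,e)
E
```

```text
[ 0.52659275 -0.05670028  0.22954025]
[1.0, -0.009, 0.0318, 0.0059, 0.0, 1.0, -0.009, 0.0318, 0.0059, 0.0, 1.0, -0.009, 0.0318, 0.0059, 0.0, 1.0, -0.009, 0.0318, 0.0059, 0.0, 1.0, -0.009, 0.0318, 0.0059, 0.0]
[1.0, 0.0001, 0.0, 0.035, -0.01, 1.0, 0.0001, 0.0, 0.035, -0.01, 1.0, 0.0001, 0.0, 0.035, -0.01]
```

Emit:
servo_tool(rows=[1,-0.009,0.0318,0.006,0,1,-0.009,0.0318,0.006,0,1,-0.009,0.0318,0.006,0,1,-0.009,0.0318,0.006,0,1,-0.009,0.0318,0.006,0], newtons=20)

```text
time: 21.58
position: [0.517, 0.1096, 0.1994]
tool_rot: [-0.165, 0.986, -0.0, 0.0]
ft_force: [-0.1, 0.6, 0.6]
grip_width: 0.0357
grip_force: 0.0
```

Emit:
servo_tool(rows=[1,0,0,0,0,1,0,0,0,0,1,0,0,0.035,0,1,0,0,0.035,0,1,0,0,0.035,0])

```text
time: 22.0
position: [0.5187, 0.1071, 0.0946]
tool_rot: [-0.165, 0.986, -0.001, 0.002]
ft_force: [0.5, -0.3, -0.6]
grip_width: 0.0038
grip_force: 0.0
```

Emit:
servo_tool(rows=[1,0,0,0,0,1,0,0,0,0,1,-0.008,0,0,0,1,-0.004,0,0,0])

```text
time: 22.33
position: [0.5317, 0.1119, 0.0971]
tool_rot: [-0.165, 0.986, -0.001, 0.003]
ft_force: [1.6, -0.1, -0.5]
grip_width: 0.0004
grip_force: 0.0
```

```bash
python3 - <<'E'
from h import *
P=robot.camera('scene')
u=np.array([np.cos(YAW),np.sin(YAW),0])
L=[pose() for _ in range(1)]
p,h,o=L[0];print(p,h,o['ft_force'],'along',(p-LIP)@u,(p-LIP)@[-u[1],u[0],0],o['time'])
E
```

```text
[0.53281278 0.11222107 0.09732954] -160.9416333264563 [0.29841857 0.25778723 0.60121319] along -0.03870745705156609 -0.001495488755734285 22.3833
```

Emit:
servo_tool(rows=[1,-0.003,0.001,0,0,1,-0.003,0,0,0,1,-0.002,0,0,0,1,0,0,0,0])

```text
time: 22.72
position: [0.5365, 0.1161, 0.0952]
tool_rot: [-0.166, 0.986, -0.0, 0.001]
ft_force: [-0.3, -0.7, 0.3]
grip_width: 0.0005
grip_force: 0.0
```

Emit:
servo_tool(rows=[1,-0.002,0,0,0,1,0,0,0,0])

```text
time: 22.88
position: [0.5378, 0.1166, 0.0946]
tool_rot: [-0.166, 0.986, -0.0, 0.0]
ft_force: [-0.3, -0.4, -0.7]
grip_width: 0.0006
grip_force: 0.0
```

Emit:
servo_tool(rows=[1,-0.002,0,0,0,1,0,0,0,0])

```text
time: 23.05
position: [0.5394, 0.1172, 0.0944]
tool_rot: [-0.166, 0.986, 0.0, -0.0]
ft_force: [-0.9, 0.5, 0.1]
grip_width: 0.0002
grip_force: 0.1
```

```bash
python3 - <<'E'
from h import *
P=robot.camera('scene')
u=np.array([np.cos(YAW),np.sin(YAW),0])
p,h,o=pose();print(p,h,o['ft_force'],'along',(p-LIP)@u,o['time'])
for n in('scene','top'):
  P=robot.camera(n); print([(round(d['score'],2),(np.array(d['at'])-LIP)@bedR(YAW)) for d in robot.place_of(P,'blank_mid') if np.hypot(d['at'][0]-.6,d['at'][1]-.138)<.05])
E
python3 fit.py
```

```text
[0.53927465 0.1171766  0.09438402] -160.91321968679597 [-0.2793071  -0.63717307  0.05805978] along -0.030979783867642562 23.1
[(0.6, array([0.04039674, 0.00228006, 0.0269064 ]))]
[]
scene 0.82 891.0 1219
top none
[40.1928  1.1117 21.0808  1.2612 -0.9183] 0.06327160447835922 [np.float32(0.063271604)] start 0.13208474
[42.4191 -0.4694 23.1807 -0.3826 -2.0075] 0.06172839552164078 [np.float32(0.061728396)] start 0.11728395
[41.3911  0.087  22.3975 -0.2594 -1.771 ] 0.061588104814291 [np.float32(0.061588105)] start 0.107463524
```

Emit:
servo_tool(rows=[1,-0.002,0,0,0,1,-0.001,0,0,0,1,0,0,0,0])

```text
time: 23.9
position: [0.5402, 0.1178, 0.0944]
tool_rot: [-0.166, 0.986, -0.0, -0.003]
ft_force: [-4.9, -2.3, 3.7]
grip_width: 0.0002
grip_force: 2.6
```

Emit:
servo_tool(rows=[1,-0.002,0,0,0,1,0,0,0,0])

```text
time: 24.07
position: [0.5444, 0.1188, 0.0945]
tool_rot: [-0.166, 0.986, 0.0, 0.0]
ft_force: [-1.0, -0.3, 0.3]
grip_width: 0.0004
grip_force: 0.4
```

Emit:
servo_tool(rows=[1,-0.002,0,0,0,1,0,0,0,0,1,0,0,0,0])

```text
time: 24.32
position: [0.5469, 0.1196, 0.0946]
tool_rot: [-0.166, 0.986, -0.0, 0.001]
ft_force: [-0.6, -0.4, 0.1]
grip_width: 0.0005
grip_force: 0.2
```

```bash
python3 - <<'E'
from h import *
P=robot.camera('scene')
u=np.array([np.cos(YAW),np.sin(YAW),0])
p,h,o=pose();print(p,h,o['ft_force'],'along',(p-LIP)@u,o['time'])
E
```

```text
[0.54678551 0.11950778 0.09462388] -160.9182611553695 [ 0.23419965  0.09186261 -0.05146894] along -0.023119599297300515 24.3667
```

Emit:
servo_tool(rows=[1,0.01,0,0,0,1,0.03,0,0,0,1,0.03,0,-0.04,0,1,0,-0.04,-0.04,0,1,0,-0.04,-0.03,0])

```text
time: 24.78
position: [0.5029, 0.0398, 0.1834]
tool_rot: [-0.167, 0.986, 0.001, -0.001]
ft_force: [1.5, -0.1, -1.1]
grip_width: 0.0007
grip_force: 0.0
```

Emit:
servo_tool(rows=[1,0,-0.04,0,0,1,0,-0.04,0,0,1,0,-0.04,0,0,1,0,0,0,0])

```text
time: 25.12
position: [0.5494, -0.0822, 0.1836]
tool_rot: [-0.163, 0.987, -0.004, 0.004]
ft_force: [0.6, 1.0, 0.4]
grip_width: 0.0002
grip_force: 0.0
```

```bash
cat fit.py | sed 's/^run()//' > fit2.py; python3 - <<'E'
from h import *
for k in range(2):
 for n in('scene','top'):
  P=robot.camera(n)
  for q in('blank_mid','bed_lip','cover_rod','cover_hinge','latch_peg'): print(n,q,[(round(d['score'],2),np.round((np.array(d['at'])-LIP)@bedR(YAW)*1000,1)) for d in robot.place_of(P,q) if np.hypot(d['at'][0]-.6,d['at'][1]-.138)<.13])
E
python3 fit.py
```

```text
scene blank_mid [(0.84, array([41.4,  1.9, 20.3]))]
scene bed_lip [(0.68, array([-2.6, -1.1, -2.5]))]
scene cover_rod [(0.9, array([189.3,  -3.2, 155.7]))]
scene cover_hinge [(0.58, array([105. ,  -1.6,  17.6]))]
scene latch_peg [(0.62, array([-49.7, -58.6,  41.7]))]
top blank_mid [(0.73, array([39.1,  1.1, 17.8]))]
top bed_lip [(0.83, array([ 1.9, -0.4, -0.6]))]
top cover_rod [(0.83, array([189.4,  -2.3, 156.5]))]
top cover_hinge [(0.6, array([112.8,   2.6,  20.3]))]
top latch_peg []
scene blank_mid [(0.77, array([37.6,  1.7, 18.5]))]
scene bed_lip [(0.57, array([-0.1, -0.9, -3.4]))]
scene cover_rod [(0.91, array([187.8,   3.2, 158.4]))]
scene cover_hinge [(0.76, array([106.8,  -3.1,  19.1]))]
scene latch_peg [(0.28, array([190.2,   1.6, 158.3]))]
top blank_mid [(0.61, array([36.6,  0.3, 18. ]))]
top bed_lip [(0.79, array([ 3.8, -0.9, -1.1]))]
top cover_rod [(0.63, array([191.9,  -1.4, 163.4]))]
top cover_hinge [(0.75, array([110.9,   0.2,  22. ]))]
top latch_peg []
scene none
top 0.88 670.0 1271
[47.1568  1.8359  6.5709  4.7718  0.8644] 0.15839552879333496 [np.float32(0.15839553)] start 0.19449627
[46.5808  1.9942  6.3929 10.2164  1.6437] 0.15830223262310028 [np.float32(0.15830223)] start 0.23507462
[46.5345  1.4588 17.7721 -5.9797  0.2434] 0.1625932902097702 [np.float32(0.16259329)] start 0.19356343
```

```bash
python3 - <<'E'
from h import *
L={'scene':[],'top':[]}
for k in range(5):
 for n in L:
  P=robot.camera(n)
  L[n]+=[(np.array(d['at'])-LIP)@bedR(YAW)*1000 for d in robot.place_of(P,'blank_mid') if np.hypot(d['at'][0]-.605,d['at'][1]-.138)<.04][:1]
for n in L: print(n,len(L[n]),np.mean(L[n],0).round(1),np.std(L[n],0).round(1))
print(robot.get_obs()['time'])
E
for i in 1 2; do python3 fit.py; done
```

```text
scene 5 [41.6  1.6 20.8] [1.2 1.4 1.4]
top 5 [37.5  2.6 19. ] [0.7 0.8 1.2]
27.6667
scene 0.82 874.0 2166
top none
[43.0111 -2.0987 14.1894  8.0511 -1.3668] 0.01709096133708954 [np.float32(0.017090961)] start 0.046624713
[42.872  -0.1645 13.1038 10.7129  3.0978] 0.016590388491749763 [np.float32(0.016590388)] start 0.18213673
[43.3464 -1.4118 13.0626 11.8962  1.1332] 0.014731121249496937 [np.float32(0.014731121)] start 0.06786327
scene 0.57 885.0 2193
top 0.86 645.0 1193
[41.0032  1.1119 11.0918 11.895   3.1821] 0.18865786492824554 [np.float32(0.022669492), np.float32(0.16598837)] start 0.24662495
[41.5554  0.7072 11.0598 13.1232  3.9929] 0.19024109840393066 [np.float32(0.021539548), np.float32(0.16870154)] start 0.4140011
[39.417   1.0321  9.6056 13.1617  2.4848] 0.18587571382522583 [np.float32(0.01920904), np.float32(0.16666667)] start 0.26936176
```

I'll check by touch, pressing lightly near the lower end. The top should be met at about z 0.1125 if the block is seated.

```bash
python3 - <<'E'
from h import *
u=np.array([np.cos(YAW),np.sin(YAW),0]);hd=180+np.degrees(YAW)
A=LIP-u*.016
f=lambda z:np.array([A[0],A[1],z])
print(pose()[0])
e=plan([(f(.18),hd)],1); e=plan([(f(.122),hd)],1,e)
E
```

```text
[ 0.54440579 -0.0745735   0.18234003]
[1.0, -0.0121, 0.0303, 0.0004, 0.0, 1.0, -0.0121, 0.0303, 0.0004, 0.0, 1.0, -0.0121, 0.0303, 0.0004, 0.0, 1.0, -0.0121, 0.0303, 0.0004, 0.0, 1.0, -0.0121, 0.0303, 0.0004, 0.0]
[1.0, -0.0121, 0.0303, 0.0004, 0.0]
[1.0, -0.0001, 0.0, 0.029, -0.01, 1.0, -0.0001, 0.0, 0.029, -0.01]
```

Emit:
servo_tool(rows=[1,-0.0121,0.0303,0,0,1,-0.0121,0.0303,0,0,1,-0.0121,0.0303,0,0,1,-0.0121,0.0303,0,0,1,-0.0121,0.0303,0,0])

```text
time: 28.93
position: [0.552, 0.0897, 0.1824]
tool_rot: [-0.166, 0.986, -0.0, 0.0]
ft_force: [0.5, -0.3, 0.6]
grip_width: 0.0004
grip_force: 0.0
```

Emit:
servo_tool(rows=[1,-0.0121,0.0303,0,0,1,0,0,0,0,1,0,0,0.029,0,1,0,0,0.027,0,1,0,0,0,0])

```text
time: 29.35
position: [0.55, 0.1208, 0.1222]
tool_rot: [-0.166, 0.986, 0.001, -0.005]
ft_force: [-0.4, 0.2, 0.2]
grip_width: 0.0003
grip_force: 0.0
```

Emit:
servo_tool(rows=[1,0,0,0.003,0,1,0,0,0,0])

```text
time: 29.52
position: [0.5541, 0.1205, 0.1237]
tool_rot: [-0.166, 0.986, -0.0, 0.0]
ft_force: [1.1, 0.4, -0.4]
grip_width: 0.0005
grip_force: 0.0
```

Emit:
servo_tool(rows=[1,0,0,0.003,0,1,0,0,0,0])

```text
time: 29.68
position: [0.5544, 0.1206, 0.1213]
tool_rot: [-0.166, 0.986, -0.0, 0.001]
ft_force: [0.1, 0.2, 0.2]
grip_width: 0.0005
grip_force: 0.0
```

Emit:
servo_tool(rows=[1,0,0,0.002,0,1,0,0,0,0])

```text
time: 29.85
position: [0.5539, 0.1208, 0.1189]
tool_rot: [-0.166, 0.986, -0.0, 0.001]
ft_force: [-0.4, -0.2, -0.1]
grip_width: 0.0006
grip_force: 0.0
```

Emit:
servo_tool(rows=[1,0,0,0.002,0,1,0,0,0,0])

```text
time: 30.02
position: [0.5535, 0.1209, 0.1163]
tool_rot: [-0.166, 0.986, 0.0, -0.0]
ft_force: [0.3, 1.0, 0.6]
grip_width: 0.0005
grip_force: 0.0
```

Emit:
servo_tool(rows=[1,0,0,0.002,0,1,0,0,0,0])

```text
time: 30.18
position: [0.5534, 0.121, 0.114]
tool_rot: [-0.166, 0.986, 0.0, -0.0]
ft_force: [-0.3, -0.3, -1.1]
grip_width: 0.0005
grip_force: 0.0
```

Emit:
servo_tool(rows=[1,0,0,0.0015,0,1,0,0,0,0])

```text
time: 30.35
position: [0.5538, 0.1211, 0.1132]
tool_rot: [-0.166, 0.986, 0.0, 0.0]
ft_force: [-0.6, 0.1, 4.0]
grip_width: 0.0002
grip_force: 1.6
```

Emit:
servo_tool(rows=[1,0,0,0.0015,0,1,0,0,0,0])

```text
time: 30.52
position: [0.5539, 0.1211, 0.1128]
tool_rot: [-0.166, 0.986, -0.0, 0.001]
ft_force: [-3.6, 0.4, 10.0]
grip_width: 0.0005
grip_force: 4.9
```

Emit:
servo_tool(rows=[1,0,0,0.0015,0,1,0,0,0,0])

```text
time: 30.68
position: [0.554, 0.1211, 0.1125]
tool_rot: [-0.166, 0.986, -0.0, 0.001]
ft_force: [-4.1, -0.8, 17.1]
grip_width: 0.0007
grip_force: 8.6
```

Contact came at z 0.113 and was stiff, so the block is flat on the bed. I'll retreat and hand in.

Emit:
servo_tool(rows=[1,0,0,-0.01,0,1,0,0,-0.03,0,1,0,0,-0.035,0,1,0.03,0,0,0,1,0.03,-0.02,0,0])

```text
time: 31.1
position: [0.5048, 0.0842, 0.1871]
tool_rot: [-0.168, 0.986, -0.0, 0.003]
ft_force: [-0.9, -0.8, -1.2]
grip_width: 0.0006
grip_force: 0.0
```

Emit:
servo_tool(rows=[1,0,-0.04,0,0,1,0,-0.04,0,0,1,0,-0.04,0,0,1,0,-0.04,0,0,1,0,0,0,0])

```text
time: 31.52
position: [0.5598, -0.0762, 0.1854]
tool_rot: [-0.163, 0.987, -0.003, 0.003]
ft_force: [1.1, 0.1, 0.0]
grip_width: 0.0004
grip_force: 0.0
```

```bash
python3 - <<'E'
from h import *
L=[]
for k in range(3):
 for n in('scene','top'):
  P=robot.camera(n)
  L+=[(np.array(d['at'])-LIP)@bedR(YAW)*1000 for d in robot.place_of(P,'blank_mid') if np.hypot(d['at'][0]-.605,d['at'][1]-.138)<.04][:1]
m=np.mean(L,0); print(len(L),m.round(1))
if 36<m[0]<46 and abs(m[1])<7 and m[2]<22: print(robot.hand_in())
E
```

```text
6 [39.4  1.9 19.2]
the job is handed in; nothing more can be done
None
```

The job is handed in at about 32 s, with no verdict returned: latch at its stop, cover standing open, and the grooved block flat on the bed against the lip, last measured at bed axes (39, 2, 19) mm; the pin was not read directly, and the offcuts were not touched.

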